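# Hold a gland box against the sprung stop of an assembly jig

## Robot

A 6-joint arm with a two-finger parallel gripper is mounted at the origin on the work surface. World frame = base frame: x ahead of the robot, y to its left, z up, the work surface at z = 0. Lengths are in m, angles in rad, forces in N, time in s.
With the tool pointing down it reaches from about 0.35 to 0.925 m from the base axis. Payload 6.4 kg.
Tool frame: the origin (TCP) lies midway between the tips of the shut fingers; the grasp point (between the pads) lies 19 mm behind it; z points along the fingers, y is the direction in which the jaws open and shut (so a half turn about z gives the same grasp; the last joint's range is limited). The gripper opens to 94 mm and grips with 3 to 60 N. Pads are 16 mm wide; open, the fingers measure 119 mm over their backs; the gripper's body (75 mm by 177 mm) begins 78 mm behind the grasp point.
Start: joints at [-1.378, 0.245, 1.558, -0, 1.339, -0.174], TCP at [0.233, -0.607, 0.166] pointing down, gripper open.
Joint ranges: [-3.13, 3.13], [-1.02, 2.26], [0.13, 2.54], [-0.95, 4.09], [0.21, 2.88], [-2.74, 2.74]. Speed limits (rad/s): [2.57, 2.57, 3.14, 3.14, 3.14, 3.14].

## Interface

Orientations are given as [roll, pitch, yaw] about the fixed x, y, z axes, in that order (R = Rz(yaw) Ry(pitch) Rx(roll)).
In Python, from rig import r, imaging gives the robot as it stands.
- The arm moves only by the tool step_arm, never from a script. Its argument "rows" is a list of rows, each a list of 3 entries, a list of its own where there are three numbers: the shift along the tool's x, y, z in m, then the turn about the tool's z in degrees, then the finger opening in m, from 0 to 0.094. In form: [[[tx, ty, tz], roll, fingers], ...]. A call has exactly 8 rows; each row is the pose to reach, as a shift and turn from the pose commanded when the call began, along the tool's axes at that moment; what a row does not reach only later rows make up. A row lasts 1/8 s, in which the tool goes at most 62.5 mm and 10.7 degrees, less where a joint would pass 70% of its speed; a pose out of reach is approached as far as the arm can. A call with a gripper value outside its range is refused whole. The fingers move at their own pace and stop on an object; "grip_force" is the grip in N (left out, the last holds). Time passes only in rows, so rows that repeat a pose let the fingers close, or fill a call up. It gives the time, the measured TCP pose, the force and the opening at its end, in the units of the state.
- r.state(): the state, without advancing time (a new reading comes with each control period).
- imaging.grab_frame(name): name is "side" or "top"; returns a dict with "image" (480x640x3 uint8, red, green, blue), "camera_matrix" (3x3 intrinsics, pixels), "R" (3x3) and "t" (3): a world point X has camera coordinates R X + t. Camera axes: x right, y down, z forward; pixel columns grow to the right and rows downward; lengths in m; the calibration is good to about 2 mm. A picture is of the moment at which its call begins. There is no depth.
- r.finish_job(): hands the job in, once; it reports no verdict.
The state is a dict: "clock": time; "joint_positions": joint angles; "qvel": joint speeds; "effort": joint torques, N m; "ee_pos": TCP position; "tool_rot": TCP orientation; "ft_force": force on the tool from outside, world axes, zero at the start; "ft_torque": the same for the moment, N m; "grip_width": finger opening in m.
Only numpy, scipy, OpenCV 4.12 (cv2) and the standard library are available. Lean on these libraries where they do the work, as an engineer would, in place of code of your own. Each camera call takes 0.05 s, during which the arm holds its last target.

## Task

Lift the junction box with the cable gland off the freely spinning turntable and stand it flat on the bed of the jig, its flat end towards the sprung pad and in line with it. Press it squarely against the pad until the pointer stands between the two pairs of ribs on the housing, never right to the end of the travel, and keep the push steady for a few seconds so that a colleague can tighten the gland; the program finishes while still holding the box pressed like that. Leave the other two pieces standing on the turntable, and the multimeter and screwdriver where they lie.

Things in the scene. Friction and masses are not known exactly. Their poses are not given: they have to be found in the camera images.
- gland_box: The part: die-cast aluminium junction box 80 x 50 x 45 mm (x, y, z), about 0.25 kg, with a black round cable gland (diameter 26 mm, reaching 20 mm out, its axis 22.5 mm above the underside) in the middle of its -x end; its +x end is plain and flat. Origin at the centre of its underside, z up. It starts upright on the turntable. Can be gripped across its 50 mm width (y).
- box_flat_end (a point): Centre of the box's plain flat end face: 40 mm from the box's origin along its +x, 22.5 mm above its underside.
- turntable: Round grey turntable, 270 mm across, that spins freely about its vertical axis; its top is 22 mm above its origin and the bench. Origin: its centre, at bench level.
- jig: Fixed steel jig on the bench. Origin at the centre of its underside, z up; the bed (170 mm along x, 220 mm along y, 12 mm thick) has its top 12 mm above the origin. At its +y end stands the grey spring housing, 110 mm along x, from y = +65 mm to +105 mm, top 62 mm above the origin, with two pairs of small ribs 6 mm high on top (inner gap 13 mm). The bed in front of the pad, from y = -110 mm to the pad, is empty. The box is pressed along the jig's +y.
- pad (a point): Black flat pad of the sprung stop, 56 mm along the jig's x, 40 mm high; this point is the centre of its front face, which faces the jig's -y, 22.5 mm above the bed, at x = 0 and y = +41 mm in the jig's frame when not pressed. It slides along the jig's +y. A steel pointer with a cross tip, fixed to the pad, shows the travel on top of the housing.
- plunger (a joint): Travel of the pad, 0 when free to 0.020 m at its end stop, growing as it is pushed to the jig's +y. A spring pushes back with 4 N at first touch and 0.5 N more per mm, so 9 N at 10 mm. The pointer's tip is between the pairs of ribs from 3.5 to 16.5 mm of travel, midway at 10 mm (9 N).
- blank_box: Bystander on the turntable: smaller plain die-cast box 50 x 46 x 36 mm with no gland. Origin at the centre of its underside.
- coupling: Bystander on the turntable: round steel coupling, 42 mm across, 38 mm high. Origin at the centre of its underside.
- multimeter: Bystander on the bench: yellow handheld multimeter 90 x 150 x 32 mm (39 mm at its dial), lying flat. Origin at the centre of its underside.
- screwdriver: Bystander on the bench: a screwdriver lying flat.
Things that resemble listed ones, but are neither listed nor needed, are in the scene too. Leave any brown or yellow look-alike of the gland_box alone.

How it is judged:
By the outcome, as a careful person would: the job done as asked, in the order asked, and still so for the second after the job is handed in, while the arm keeps its last pose, push and grip.
It also fails if it takes over 50 s, if anything falls off the work surface, if the arm or the gripper's body presses on something with over 40 N, if the wrist force passes 120 N, or if a joint passes its speed limit or range.

## Working session

There is one attempt and no reset: what is moved stays moved. The work goes in short steps, Python scripts to look and compute and a tool call to move; the robot and the scene stay as the last step left them, time stands still between calls to the robot, and variables do not carry over. Pictures are saved under pics/ and viewed, and the job is handed in when it is done.

Besides the shell and the picture viewer there is one more tool, called after "Request:" as name(argument=value, ...) on one line, values as JSON. step_arm: Moves the arm, as the interface text tells. Its arguments: {"type":"object","properties":{"rows":{"type":"array","items":{"type":"array"}},"grip_force":{"type":"number"}},"required":["rows"]}

```bash
ls; mkdir -p pics; python3 - <<'E'
from rig import r, imaging
import cv2
for n in("side","top"):
    f=imaging.grab_frame(n)
    cv2.imwrite(f"pics/{n}0.png",f["image"][:,:,::-1])
    print(n,f["camera_matrix"].tolist(),f["R"].round(4).tolist(),f["t"])
print(r.state())
E
```

```text
pics
side [[562.980194816392, 0.0, 320.4070263747466], [0.0, 562.980194816392, 238.4080122554234], [0.0, 0.0, 1.0]] [[-0.9184, -0.3955, -0.0086], [-0.179, 0.4347, -0.8826], [0.3528, -0.8091, -0.47]] [0.43949879 0.20416681 0.91279245]
top [[545.2741512319648, 0.0, 325.8388289527179], [0.0, 545.2741512319648, 246.3006959020862], [0.0, 0.0, 1.0]] [[-0.0111, -0.9999, 0.0019], [-0.997, 0.0109, -0.0762], [0.0762, -0.0028, -0.9971]] [-0.10323134  0.54713761  1.08509718]
{'clock': 0.1, 'joint_positions': array([-1.37808643e+00,  2.45758968e-01,  1.55888901e+00, -1.99651141e-05,
        1.33871688e+00, -1.74114673e-01]), 'qvel': array([-0.001483  , -0.00183493, -0.00232414, -0.00016726, -0.00162569,
        0.00056853]), 'effort': array([-1.85628664e-04, -4.16916740e+01, -3.15525270e+01,  6.86311559e-02,
        3.10095458e-02, -5.93773598e-05]), 'ee_pos': array([ 0.23299492, -0.60614311,  0.16504787]), 'tool_rot': array([-3.13984388e+00, -2.87881501e-04,  3.66828930e-01]), 'ft_force': array([-0.94596737,  0.66419037, -0.04966764]), 'ft_torque': array([-0.01303426, -0.04699528, -0.01312029]), 'grip_width': 0.09379310633613203}
```

View pics/side0.png

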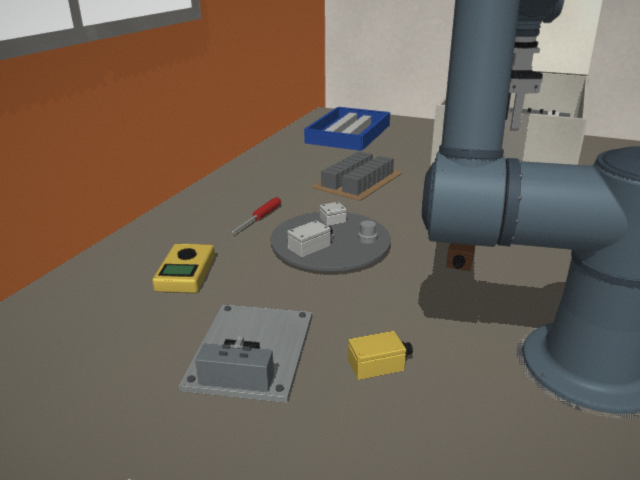

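View pics/top0.png

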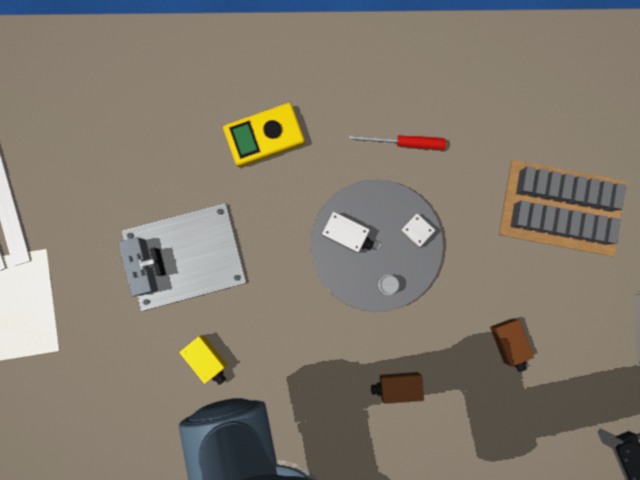

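The image's right is world −y and its up is +x. These could be taken for the part, by top-view pixel:
- White box with black gland on the turntable (346,232)
- Blank white box (418,230)
- Yellow box (203,359)
- Brown boxes (402,388) and (512,343)

I choose the one at (346,232) and will check it in a crop.

```bash
cat > h.py <<'E'
import numpy as np, cv2
from rig import r, imaging
def grab(n): return imaging.grab_frame(n)
def ray(f,uv,z):
    uv=np.atleast_2d(np.asarray(uv,float)); K=f["camera_matrix"];R=np.array(f["R"]);t=np.array(f["t"])
    d=np.c_[uv,np.ones(len(uv))]@np.linalg.inv(K).T@R; c=-R.T@t
    return c+d*((z-c[2])/d[:,2])[:,None]
def proj(f,X):
    X=np.atleast_2d(X); p=(X@np.array(f["R"]).T+f["t"])@f["camera_matrix"].T
    return p[:,:2]/p[:,2:]
def crop(f,x0,y0,w,h,s,name):
    cv2.imwrite("pics/"+name,cv2.resize(f["image"][y0:y0+h,x0:x0+w,::-1],None,fx=s,fy=s,interpolation=cv2.INTER_CUBIC))
E
python3 - <<'E'
from h import *
f=grab("top"); im=f["image"]
crop(f,300,170,160,150,4,"tt.png"); crop(f,110,195,150,120,5,"jig.png")
hsv=cv2.cvtColor(im,cv2.COLOR_RGB2HSV)
m=((hsv[...,2]>165)&(hsv[...,1]<50)).astype(np.uint8)
m[:170]=0;m[320:]=0;m[:,:300]=0;m[:,460:]=0
cs,_=cv2.findContours(m,0,2)
for c in cs:
    if cv2.contourArea(c)<60: continue
    rc=cv2.minAreaRect(c); b=ray(f,cv2.boxPoints(rc),0.067)
    print(rc,cv2.contourArea(c)); print(b.round(4).tolist(),np.linalg.norm(b[1]-b[0]),np.linalg.norm(b[2]-b[1]),b.mean(0))
g=hsv[195:315,110:260]; 
# jig bed
m=((hsv[...,1]<40)&(hsv[...,2]>90)).astype(np.uint8); m[:190]=0;m[320:]=0;m[:,:110]=0;m[:,260:]=0
m=cv2.morphologyEx(m,cv2.MORPH_CLOSE,np.ones((9,9)));
cs,_=cv2.findContours(m,0,2); c=max(cs,key=cv2.contourArea); print(cv2.minAreaRect(c),cv2.contourArea(c))
b=ray(f,cv2.boxPoints(cv2.minAreaRect(c)),0.012);print(b.round(4).tolist(),np.linalg.norm(b[1]-b[0]),np.linalg.norm(b[2]-b[1]),b.mean(0))
print(ray(f,[[377,245]],0.022))
E
```

```text
((390.0, 284.5), (15.0, 14.0), 90.0) 171.5
[[0.4816, -0.2191, 0.067], [0.4813, -0.2462, 0.067], [0.4524, -0.2456, 0.067], [0.4527, -0.2186, 0.067]] 0.02710909851715023 0.02894031145915373 [ 0.46702204 -0.23238238  0.067     ]
((418.00006103515625, 229.49998474121094), (24.748735427856445, 23.33452033996582), 45.0) 541.5
[[0.5747, -0.256, 0.067], [0.6067, -0.2889, 0.067], [0.572, -0.3222, 0.067], [0.5401, -0.2893, 0.067]] 0.04596250223855147 0.04811372165289424 [ 0.57336135 -0.28910941  0.067     ]
((345.0000305175781, 231.50003051757812), (40.69643783569336, 25.043960571289062), 26.56505012512207) 985.5
[[0.5674, -0.1004, 0.067], [0.6111, -0.1227, 0.067], [0.5746, -0.1932, 0.067], [0.5311, -0.1707, 0.067]] 0.04909763612385524 0.07939506710978264 [ 0.571012   -0.14674974  0.067     ]
((180.37139892578125, 257.26763916015625), (84.57776641845703, 117.04325866699219), 75.0685806274414) 9441.5
[[0.5818, 0.3263, 0.012], [0.6417, 0.095, 0.012], [0.4734, 0.0502, 0.012], [0.415, 0.2791, 0.012]] 0.23891588168089156 0.17411022706239168 [0.52800164 0.18768196 0.012     ]
[[ 0.54739622 -0.21299809  0.022     ]]
```

View pics/tt.png

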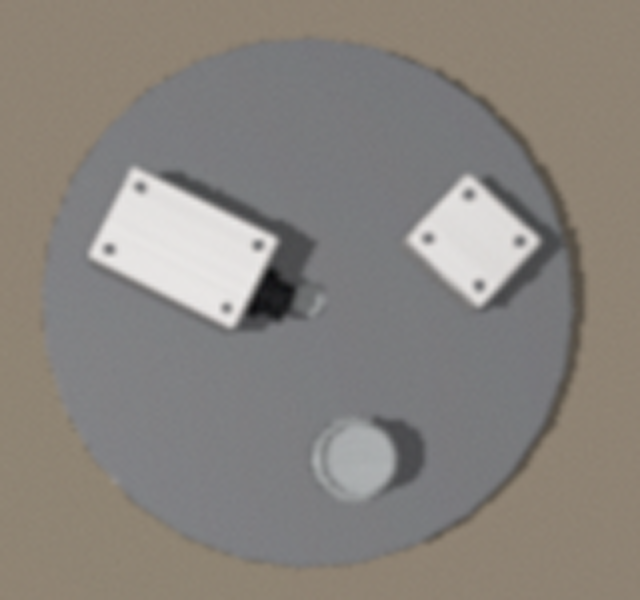

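View pics/jig.png

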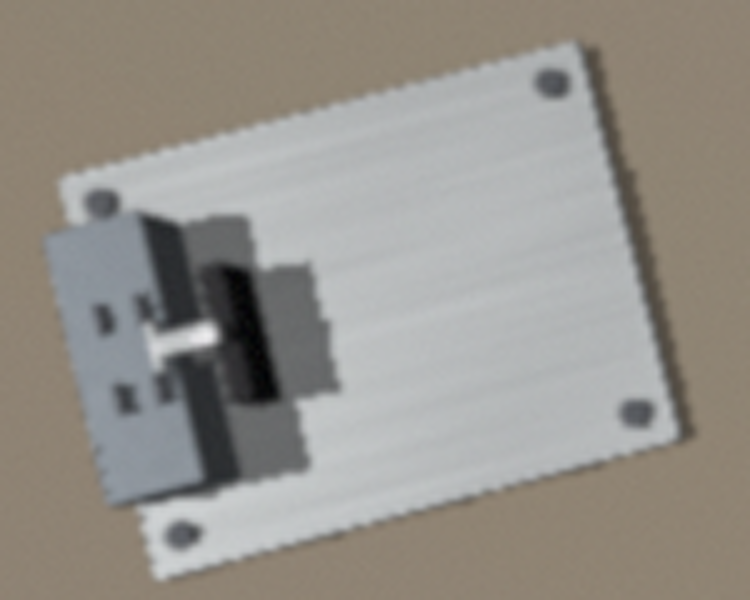

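The white 80x50 box with the black gland at (346,232) is the part: it measures 79.4 x 49.1 mm at its top height. Next I refine the box and jig edges with line fits.

```bash
cat >> h.py <<'E'
def edgeline(f,p,q,z,w=5,trim=0.12,lo=None):
    """subpixel gradient edge near image segment p-q -> world line (point, dir) at height z"""
    g=cv2.GaussianBlur(cv2.cvtColor(f["image"],cv2.COLOR_RGB2GRAY).astype(np.float32),(0,0),0.8)
    p=np.array(p,float);q=np.array(q,float);d=(q-p);L=np.linalg.norm(d);d/=L;n=np.array([-d[1],d[0]])
    s=np.arange(-w,w+.01,.25);pts=[]
    for a in np.arange(trim*L,(1-trim)*L,1):
        c=p+d*a; xy=(c+s[:,None]*n).astype(np.float32)
        v=cv2.remap(g,xy[:,0][None],xy[:,1][None],cv2.INTER_LINEAR)[0]
        gr=np.abs(np.gradient(v));k=gr.argmax()
        if gr[k]>2: 
            ww=gr*(np.abs(s-s[k])<1.3); pts.append(c+n*(ww@s/ww.sum()))
    W=ray(f,pts,z)[:,:2].astype(np.float32)
    vx,vy,x,y=cv2.fitLine(W,cv2.DIST_HUBER,0,0.01,0.01).ravel()
    res=np.abs((W-[x,y])@[-vy,vx]); 
    return np.array([x,y]),np.array([vx,vy]),np.median(res),len(pts)
def inter(a,b):
    t=np.linalg.solve(np.c_[a[1],-b[1]],b[0]-a[0]); return a[0]+a[1]*t[0]
def quad(f,C,z):
    L=[edgeline(f,C[i],C[(i+1)%4],z) for i in range(4)]
    for l in L: print("ang %.2f res %.4f n %d"%(np.degrees(np.arctan2(l[1][1],l[1][0]))%180,l[2],l[3]))
    P=np.array([inter(L[i-1],L[i]) for i in range(4)])
    print("corners",P.round(4).tolist(),"sides",[round(float(np.linalg.norm(P[(i+1)%4]-P[i])),4) for i in range(4)],"c",P.mean(0).round(4)); return P,L
E
python3 - <<'E'
from h import *
f=grab("top")
o=np.array([300,170]);quad(f,[o+np.array(c)/4 for c in [(132,168),(278,240),(234,328),(88,256)]],0.067)
o=np.array([110,195]);J=[o+np.array(c)/5 for c in [(60,178),(580,42),(682,435),(158,578)]]
L=[edgeline(f,J[0],J[1],.012),edgeline(f,J[1],J[2],.012),edgeline(f,J[2],J[3],.012)]
for l in L: print("ang %.2f res %.4f n %d"%(np.degrees(np.arctan2(l[1][1],l[1][0]))%180,l[2],l[3]))
a=inter(L[0],L[1]);b=inter(L[1],L[2]);print(a,b,np.linalg.norm(a-b))
print("left corners",ray(f,[J[0],J[3]],.012))
mid=(a+b)/2; print(mid)
# pad face front top edge z=.012+.0425 , crop px
print("pad top edge",ray(f,[o+np.array((245,268))/5,o+np.array((278,400))/5],.0545))
print("housing top",ray(f,[o+np.array(c)/5 for c in[(143,212),(205,487),(110,505),(45,235)]],.062))
E
```

```text
ang 62.94 res 0.0001 n 31
ang 152.91 res 0.0003 n 19
ang 62.79 res 0.0002 n 31
ang 151.99 res 0.0001 n 19
corners [[0.611299991607666, -0.12359999865293503], [0.574999988079071, -0.19460000097751617], [0.5307000279426575, -0.1720000058412552], [0.5676000118255615, -0.10029999911785126]] sides [0.0798, 0.0497, 0.0806, 0.0495] c [ 0.5711 -0.1476]
ang 104.31 res 0.0003 n 82
ang 14.47 res 0.0003 n 62
ang 104.52 res 0.0002 n 83
[0.63873893 0.09717446] [0.47554925 0.0550559 ] 0.16853736
left corners [[0.58347057 0.30779733 0.012     ]
 [0.42013504 0.26530292 0.012     ]]
[0.5571441  0.07611518]
pad top edge [[0.54246464 0.21870629 0.0545    ]
 [0.49049268 0.20516095 0.0545    ]]
housing top [[0.56428247 0.25653398 0.062     ]
 [0.45689113 0.23089284 0.062     ]
 [0.45034586 0.26760083 0.062     ]
 [0.55567804 0.29464468 0.062     ]]
```

Measurements: box centre (0.571, -0.148) with yaw 62.7°. The jig's yaw is 14.4°, so the box must end at 104.4°. The sizes agree (79.8 x 49.6 mm box, 168.5 mm bed). Moving now.

Request:
step_arm(rows=[[[0.025,-0.016,0],-3,0.085],[[0.067,-0.043,0],-8,0.085],[[0.118,-0.075,0],-14,0.085],[[0.168,-0.108,0],-20,0.085],[[0.219,-0.14,0],-26,0.085],[[0.27,-0.172,0],-32,0.085],[[0.312,-0.199,0],-37,0.085],[[0.337,-0.215,0],-40,0.085]], grip_force=30)

```text
clock: 1.2
ee_pos: [0.4716, -0.283, 0.166]
tool_rot: [-3.141, -0.0, 1.069]
ft_force: [0.2, -0.6, 0.2]
grip_width: 0.0853
```

```bash
cat >> h.py <<'E'
from scipy.spatial.transform import Rotation as Ro
def go(x,y,z,yaw):
    s=r.state();R=Ro.from_euler('xyz',s['tool_rot']).as_matrix()
    d=R.T@(np.array([x,y,z])-s['ee_pos']); yw=np.degrees(s['tool_rot'][2])
    print("t %.2f ee %s yaw %.2f rot %s F %s w %.4f"%(s['clock'],s['ee_pos'].round(4),yw,s['tool_rot'].round(4),s['ft_force'].round(2),s['grip_width']))
    print("shift",d.round(4),"turn %.2f"%(yw-yaw))
E
python3 -c "
from h import *
go(.5711,-.1476,.165,62.65)"
```

```text
t 1.20 ee [ 0.4716 -0.283   0.166 ] yaw 61.25 rot [-3.1414e+00 -2.0000e-04  1.0690e+00] F [ 0.18 -0.57  0.16] w 0.0853
shift [0.1666 0.0221 0.001 ] turn -1.40
```

Request:
step_arm(rows=[[[0.025,0.003,0],-1,0.085],[[0.07,0.009,0],-1.4,0.085],[[0.115,0.015,0],-1.4,0.085],[[0.15,0.02,0.01],-1.4,0.085],[[0.166,0.022,0.03],-1.4,0.085],[[0.1665,0.022,0.055],-1.4,0.085],[[0.1665,0.022,0.07],-1.4,0.085],[[0.1665,0.022,0.07],-1.4,0.085]])

```text
clock: 2.2
ee_pos: [0.5691, -0.1502, 0.0941]
tool_rot: [-3.138, 0.0, 1.088]
ft_force: [-0.5, 0.7, -0.5]
grip_width: 0.0853
```

```bash
python3 -c "
from h import *
go(.5711,-.1476,.029,62.65)
f=grab('top');crop(f,270,150,200,150,4,'t2.png')
f=grab('side');crop(f,230,150,200,150,4,'s2.png')"
```

```text
t 2.20 ee [ 0.5691 -0.1502  0.0941] yaw 62.37 rot [-3.1381e+00  2.0000e-04  1.0885e+00] F [-0.51  0.69 -0.46] w 0.0853
shift [0.0033 0.0008 0.0651] turn -0.28
```

View pics/t2.png

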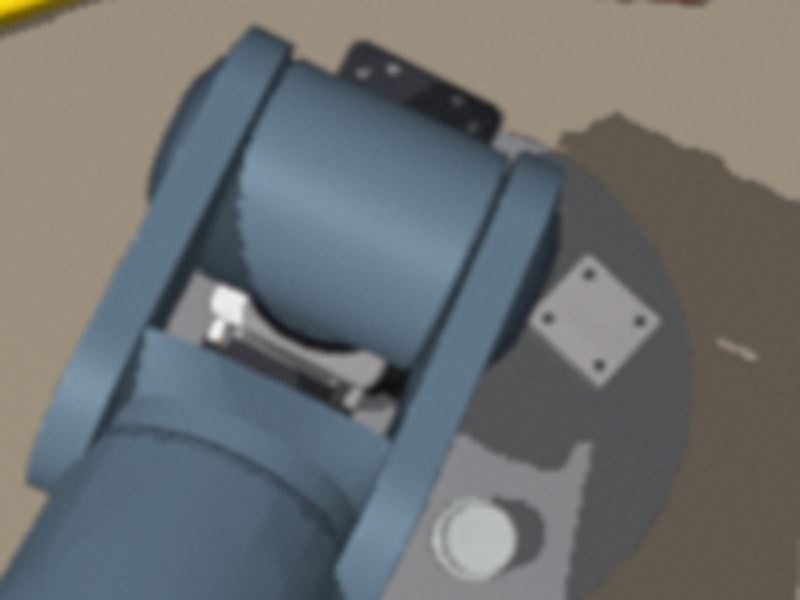

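View pics/s2.png

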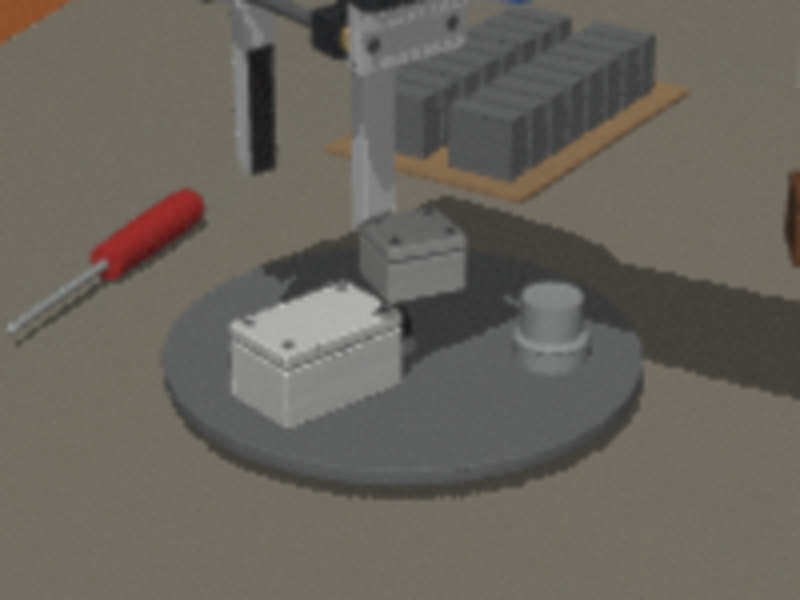

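```bash
python3 -c "
from h import *
s=r.state();print(s['ee_pos'],s['joint_positions'])
f=grab('side');t=grab('top')
R=Ro.from_euler('xyz',s['tool_rot']).as_matrix()
P=np.array([s['ee_pos']+R@[0,k,0] for k in(-.0427,0,.0427)]+[[.5711,-.1476,.067]])
print((proj(f,P)-[230,150])*4, (proj(t,P)-[270,150])*4)
crop(f,180,80,200,150,4,'s3.png')
"
```

```text
[ 0.57065036 -0.15086727  0.09649428] [-4.50390259e-01  1.78655088e-01  1.76863413e+00 -2.90267254e-05
  1.19369108e+00  3.18285061e-02]
[[363.88218036 289.06512518]
 [312.93413491 261.533585  ]
 [264.43759193 235.32679905]
 [310.67520943 313.67648949]] [[270.1555877  400.27685742]
 [310.9532815  320.11512918]
 [351.52170352 240.40388773]
 [301.69060814 325.68588167]]
```

View pics/s3.png

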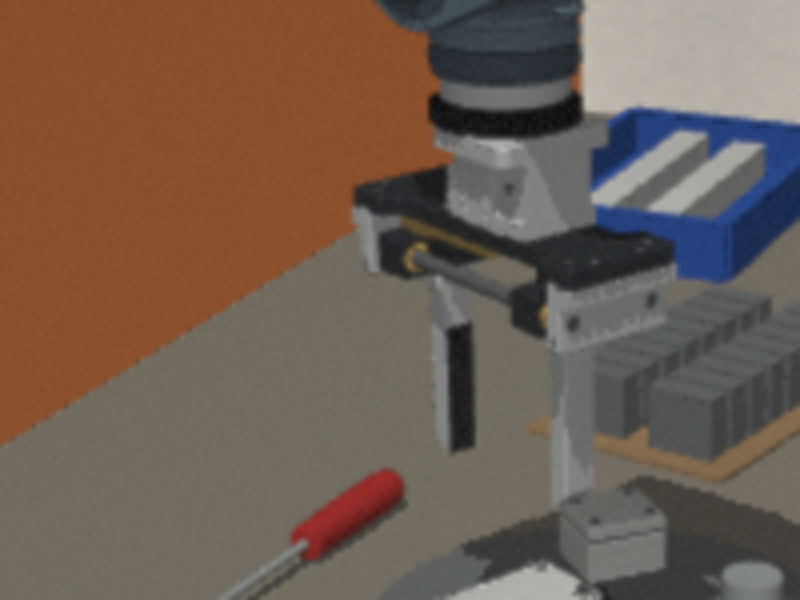

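```bash
python3 -c "
from h import *
s=r.state();f=grab('side');t=grab('top')
print(s['ee_pos'])
R=Ro.from_euler('xyz',s['tool_rot']).as_matrix()
for dz in(-.097,-.125):
  P=np.array([s['ee_pos']+R@[a*.0375,b*.0885,dz] for a,b in((1,1),(1,-1),(-1,-1),(-1,1))])
  print(dz,'side',((proj(f,P)-[180,80])*4).round(0).tolist(),'top', ((proj(t,P)-[270,150])*4).round().tolist())
print(proj(f,[[.233,-.607,.165]]))
im=f['image'];cv2.imwrite('pics/s4.png',im[:,:,::-1])
"
```

```text
[ 0.57116813 -0.15093899  0.09724136]
-0.097 side [[349.0, 338.0], [561.0, 440.0], [680.0, 401.0], [463.0, 306.0]] top [[335.0, 75.0], [149.0, 439.0], [305.0, 519.0], [491.0, 153.0]]
-0.125 side [[346.0, 287.0], [561.0, 384.0], [681.0, 347.0], [462.0, 257.0]] top [[339.0, 60.0], [146.0, 436.0], [308.0, 518.0], [499.0, 140.0]]
[[505.93230653 139.67741787]]
```

```bash
python3 -c "
import cv2
a=cv2.imread('pics/side0.png')[60:180,450:610];cv2.imwrite('pics/a.png',cv2.resize(a,None,fx=4,fy=4))"
```

```text
(no output)
```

View pics/a.png

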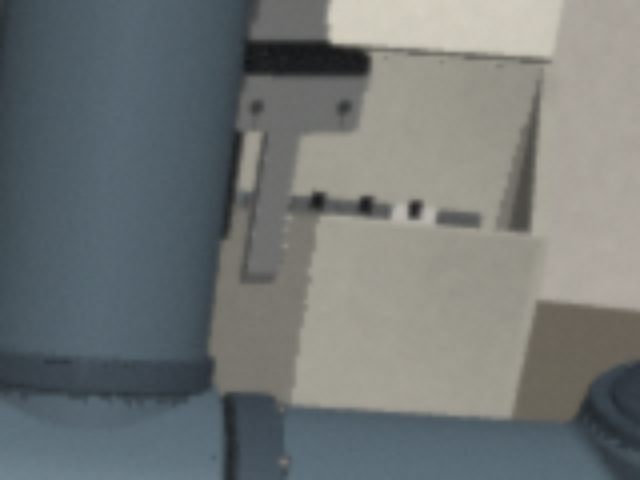

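```bash
python3 -c "
from h import *
s=r.state();f=grab('side')
def chk(ee,rot,w,obs):
  R=Ro.from_euler('xyz',rot).as_matrix()
  for k,o in obs:
    for dz in(0,.02,.03,.04,.05):
      p=np.array(ee)+R@[0,k*w,0]+[0,0,dz]; print(k,dz,proj(f,p).round(1),o)
chk(s['ee_pos'],s['tool_rot'],.052,[(1,(180+455/4,80+450/4)),(-1,(180+570/4,80+503/4))])
chk([.233,-.606,.165],[3.1416,0,.367],.053,[(-1,(450+262/4,130))])
for p in ([.545,-.213,.022],[.52,-.13,.022]): print(proj(f,p))
"
```

```text
1 0 [[293.3 207.2]] (293.75, 192.5)
1 0.02 [[293.  198.7]] (293.75, 192.5)
1 0.03 [[292.9 194.5]] (293.75, 192.5)
1 0.04 [[292.7 190.2]] (293.75, 192.5)
1 0.05 [[292.6 185.9]] (293.75, 192.5)
-1 0 [[323.6 223.6]] (322.5, 205.75)
-1 0.02 [[323.5 214.8]] (322.5, 205.75)
-1 0.03 [[323.5 210.3]] (322.5, 205.75)
-1 0.04 [[323.5 205.8]] (322.5, 205.75)
-1 0.05 [[323.5 201.3]] (322.5, 205.75)
-1 0 [[511.4 146.7]] (515.5, 130)
-1 0.02 [[512.6 138.7]] (515.5, 130)
-1 0.03 [[513.3 134.7]] (515.5, 130)
-1 0.04 [[513.9 130.6]] (515.5, 130)
-1 0.05 [[514.6 126.5]] (515.5, 130)
[[330.63626744 236.02149413]]
[[326.62428706 255.03698426]]
```

View pics/s4.png

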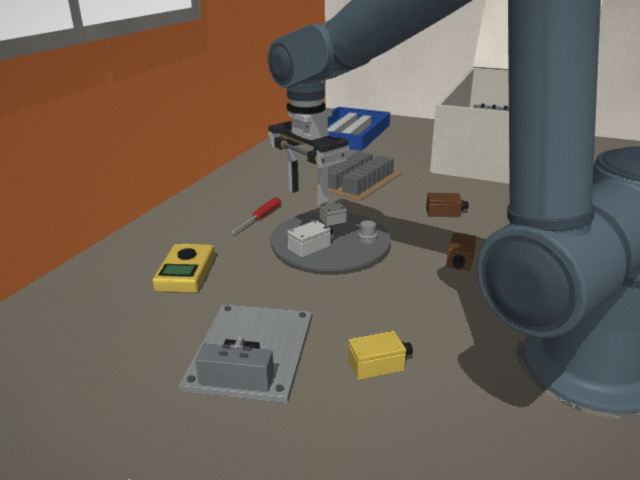

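Both tips appear about 16 px higher in the side view than the reported TCP projects: (294,192) and (322,206) against (293,207) and (324,224). That is about 37 mm of height, and the same offset shows in the first picture. I'll go down in stages and check it by vision.

Request:
step_arm(rows=[[[0.001,-0.0005,0.005],0,0.085],[[0.002,-0.001,0.014],0,0.085],[[0.003,-0.0015,0.023],0,0.085],[[0.003,-0.0015,0.032],0,0.085],[[0.003,-0.0015,0.039],0,0.085],[[0.003,-0.0015,0.044],0,0.085],[[0.003,-0.0015,0.047],0,0.085],[[0.003,-0.0015,0.047],0,0.085]])

```text
clock: 3.55
ee_pos: [0.5706, -0.1469, 0.049]
tool_rot: [-3.142, -0.0, 1.089]
ft_force: [0.3, -0.4, 0.4]
grip_width: 0.0852
```

```bash
python3 -c "
from h import *
go(.5711,-.1476,.029,62.65)
f=grab('side');crop(f,230,130,160,120,5,'s5.png')
s=r.state();print(s['ee_pos'])
R=Ro.from_euler('xyz',s['tool_rot']).as_matrix()
for k in(-.052,.052):
  for dz in (0,.037): print((proj(f,s['ee_pos']+R@[0,k,-dz])-[230,130])*5)
"
```

```text
t 3.55 ee [ 0.5706 -0.1469  0.049 ] yaw 62.41 rot [-3.1415 -0.      1.0893] F [ 0.32 -0.39  0.4 ] w 0.0852
shift [-0.0004  0.0008  0.02  ] turn -0.24
[ 0.57071957 -0.14694413  0.04921669]
[[466.04799721 574.27422081]]
[[465.50248849 495.30065647]]
[[316.98211757 487.7838515 ]]
[[314.3569832  412.18081737]]
```

View pics/s5.png

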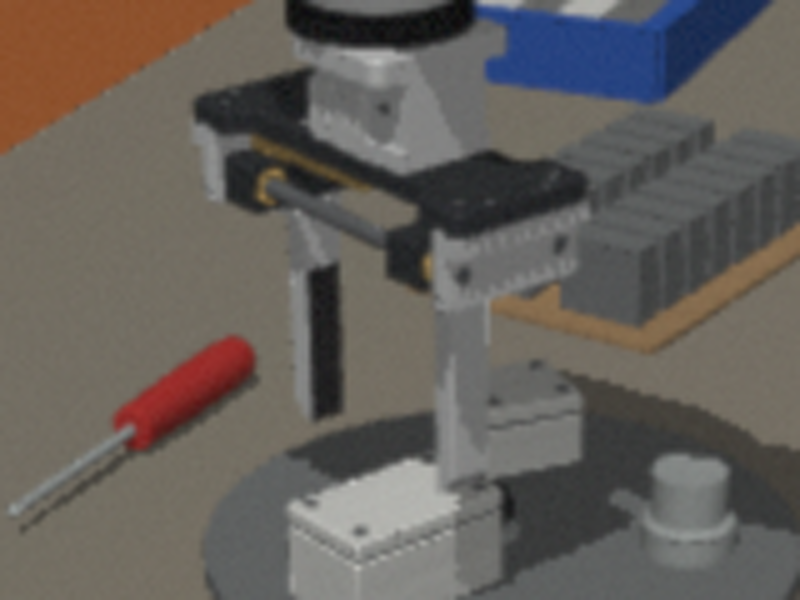

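Request:
step_arm(rows=[[[0,0,0],0,0.064],[[0,0,0],0,0.064],[[0,0,0],0,0.064],[[0,0,0],0,0.064],[[0,0,0],0,0.064],[[0,0,0],0,0.064],[[0,0,0],0,0.064],[[0,0,0],0,0.064]])

```text
clock: 4.6
ee_pos: [0.5705, -0.1469, 0.049]
tool_rot: [-3.142, -0.0, 1.089]
ft_force: [-0.1, 0.0, 0.4]
grip_width: 0.0643
```

```bash
python3 -c "
from h import *
go(.5711,-.1476,.029,62.65)
f=grab('side');crop(f,230,130,160,120,5,'s6.png')
s=r.state();print(s['ee_pos'])
R=Ro.from_euler('xyz',s['tool_rot']).as_matrix()
for k in(-.032-.006,.032+.006):
  for dz in (0,.037): print((proj(f,s['ee_pos']+R@[0,k,-dz])-[230,130])*5)
t=grab('top');crop(t,270,150,200,150,4,'t6.png')
"
```

```text
t 4.60 ee [ 0.5705 -0.1469  0.049 ] yaw 62.42 rot [-3.1415 -0.      1.0894] F [-0.12  0.05  0.41] w 0.0643
shift [-0.0004  0.0008  0.02  ] turn -0.23
[ 0.57057367 -0.14687611  0.04903999]
[[445.19031249 562.5026734 ]]
[[444.32169155 483.99343143]]
[[336.29092619 499.34851189]]
[[333.90560575 423.30376263]]
```

View pics/s6.png

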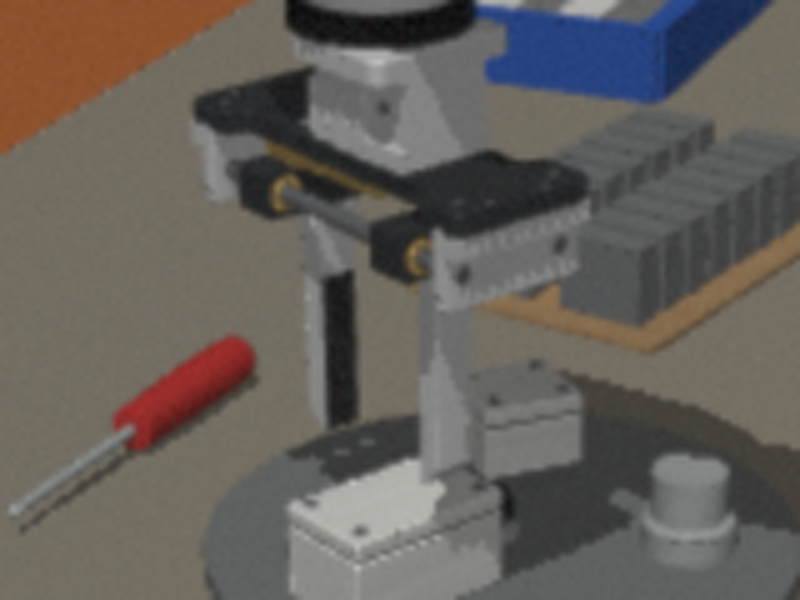

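View pics/t6.png

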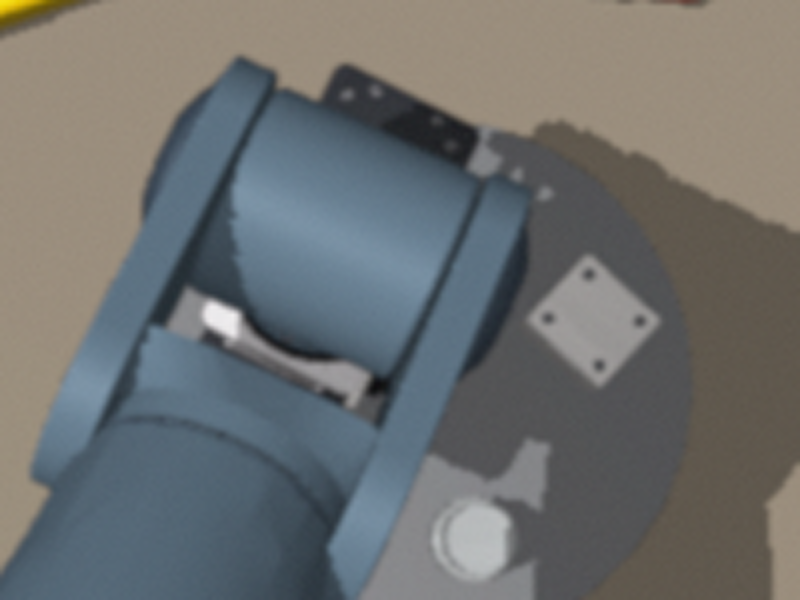

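Closing did not move the tips along z, so the fingers slide straight. The reported z seems about 37 mm low against the picture: the tips at crop (335,425) and (447,480) match z+37 mm and clear the box top. I'll reopen and step down to a level that is safe under either reading.

Request:
step_arm(rows=[[[0,0.0005,0],0,0.08],[[0,0.0008,0],0,0.08],[[0,0.0008,0],-0.2,0.08],[[0,0.0008,0],-0.2,0.08],[[0,0.0008,0.005],-0.2,0.08],[[0,0.0008,0.012],-0.2,0.08],[[0,0.0008,0.019],-0.2,0.08],[[0,0.0008,0.019],-0.2,0.08]])

```text
clock: 5.7
ee_pos: [0.5705, -0.1469, 0.029]
tool_rot: [-3.14, 0.0, 1.093]
ft_force: [0.3, 0.9, -0.2]
grip_width: 0.0805
```

```bash
python3 -c "
from h import *
go(.5711,-.1476,.029,62.65)
f=grab('side');crop(f,230,150,160,120,5,'s7.png')
s=r.state();print(s['ee_pos'])
R=Ro.from_euler('xyz',s['tool_rot']).as_matrix()
for k in(-.046,.046):
  for dz in (0,.037): print((proj(f,s['ee_pos']+R@[0,k,-dz])-[230,150])*5)
"
```

```text
t 5.70 ee [ 0.5705 -0.1469  0.029 ] yaw 62.61 rot [-3.1396e+00  1.0000e-04  1.0928e+00] F [ 0.28  0.89 -0.18] w 0.0805
shift [-0.0004  0.0008 -0.    ] turn -0.04
[ 0.57093537 -0.14709954  0.02951967]
[[457.28641705 509.49338865]]
[[456.54270432 431.92489516]]
[[325.86419207 431.9816319 ]]
[[323.3084039  357.29004514]]
```

View pics/s7.png

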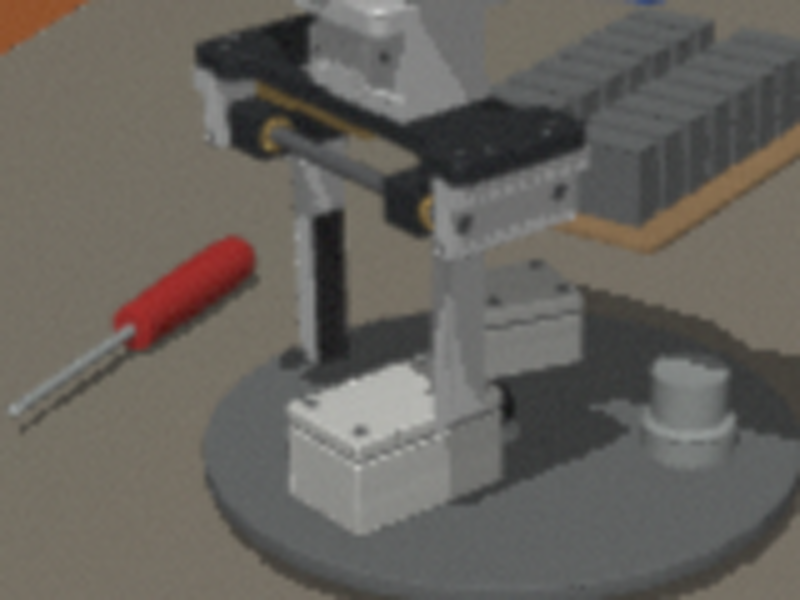

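The near tip at (460,425) is level with the box's lid and the finger's shadow stands apart from its tip, so the tips really are near z = 66 mm. Going further down in small steps.

Request:
step_arm(rows=[[[0,0,0.004],0,0.08],[[0,0,0.008],0,0.08],[[0,0,0.012],0,0.08],[[0,0,0.016],0,0.08],[[0,0,0.02],0,0.08],[[0,0,0.023],0,0.08],[[0,0,0.025],0,0.08],[[0,0,0.025],0,0.08]])

```text
clock: 6.75
ee_pos: [0.5712, -0.1472, 0.0049]
tool_rot: [-3.141, 0.0, 1.093]
ft_force: [-0.7, 0.2, 0.6]
grip_width: 0.08
```

```bash
python3 -c "
from h import *
go(.5711,-.1476,-.008,62.65)
f=grab('side');crop(f,230,150,160,120,5,'s8.png')
s=r.state();print(s['ee_pos'])
R=Ro.from_euler('xyz',s['tool_rot']).as_matrix()
for k in(-.046,.046):
  for dz in (0,.037): print((proj(f,s['ee_pos']+R@[0,k,-dz])-[230,150])*5)
"
```

```text
t 6.75 ee [ 0.5712 -0.1472  0.0049] yaw 62.61 rot [-3.1413  0.      1.0928] F [-0.71  0.22  0.63] w 0.0800
shift [-0.0004  0.0001  0.0129] turn -0.04
[ 0.57130408 -0.14725189  0.00506163]
[[457.07595997 559.27104433]]
[[456.39620454 483.23672095]]
[[326.88228132 479.81560159]]
[[324.41883423 406.52211839]]
```

View pics/s8.png

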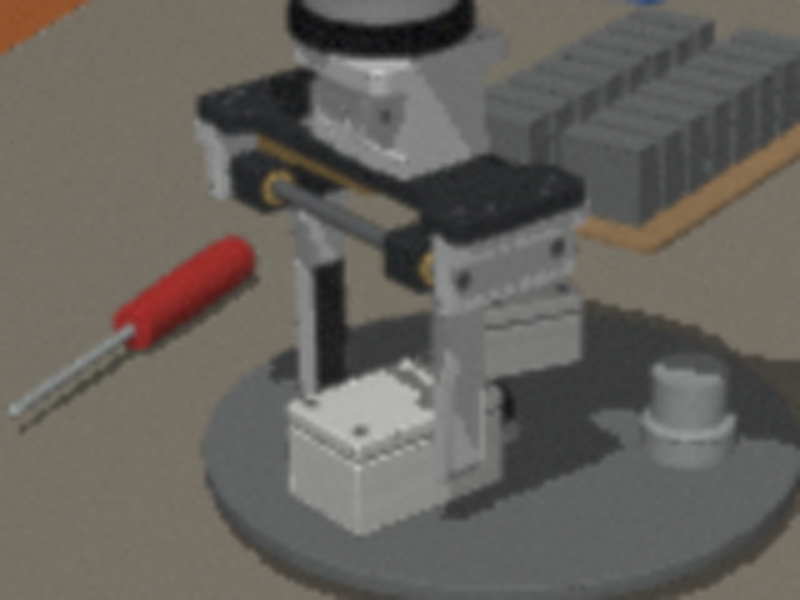

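The tips are around the box with no contact, at true z of about 43 mm. I'll go down 13 mm more, then close.

Request:
step_arm(rows=[[[0,0,0.004],0,0.08],[[0,0,0.008],0,0.08],[[0,0,0.011],0,0.08],[[0,0,0.013],0,0.08],[[0,0,0.013],0,0.07],[[0,0,0.013],0,0.062],[[0,0,0.013],0,0.056],[[0,0,0.013],0,0.052]], grip_force=30)

```text
clock: 7.8
ee_pos: [0.5712, -0.1472, -0.0079]
tool_rot: [-3.141, -0.0, 1.093]
ft_force: [0.6, 0.8, -0.3]
grip_width: 0.0524
```

Request:
step_arm(rows=[[[0,0,0],0,0.046],[[0,0,0],0,0.04],[[0,0,0],0,0.04],[[0,0,0],0,0.04],[[0,0,0],0,0.04],[[0,0,0],0,0.04],[[0,0,0],0,0.04],[[0,0,0],0,0.04]], grip_force=40)

```text
clock: 8.8
ee_pos: [0.5713, -0.1472, -0.0079]
tool_rot: [-3.142, -0.0, 1.093]
ft_force: [0.8, 1.0, 0.4]
grip_width: 0.05
```

```bash
python3 -c "
from h import *
go(.5711,-.1476,.2,62.65)
f=grab('side');crop(f,230,150,160,120,5,'s9.png')
"
```

```text
t 8.80 ee [ 0.5713 -0.1472 -0.0079] yaw 62.61 rot [-3.1416e+00 -1.0000e-04  1.0928e+00] F [0.85 1.04 0.36] w 0.0500
shift [-0.0004 -0.     -0.2079] turn -0.04
```

View pics/s9.png

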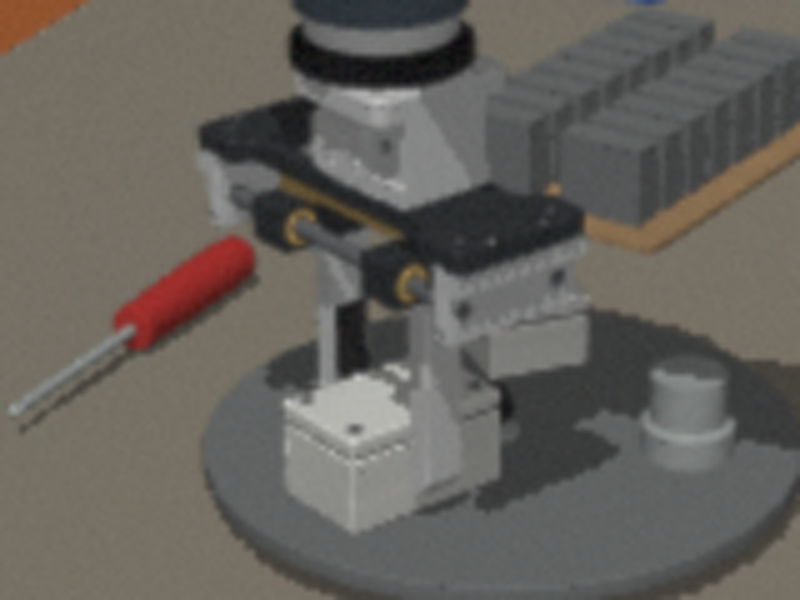

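The box is gripped at 50.0 mm. Before carrying it I refine the jig's lateral position from the first top image.

```bash
python3 -c "
from h import *
f=grab('top'); f['image']=cv2.imread('pics/top0.png')[:,:,::-1].copy()
s=grab('side'); s['image']=cv2.imread('pics/side0.png')[:,:,::-1].copy()
crop(s,170,290,160,120,5,'js.png')
o=np.array([110,195]);C=lambda *c:o+np.array(c)/5
J=np.array([.5295,.1818]);th=np.radians(14.43);ex=np.array([np.cos(th),np.sin(th)]);ey=np.array([-ex[1],ex[0]])
jf=lambda p:np.array([(p-J)@ex,(p-J)@ey]).round(4)
for n,a,b,z in(('bedtop',(60,178),(580,42),.012),('bedbot',(158,578),(682,435),.012),('bedend',(580,42),(682,435),.012),('hfront',(143,212),(205,487),.062),('hbot',(205,487),(110,505),.062),('htop',(45,235),(143,212),.062),('hback',(45,235),(110,505),.062),('padlow',(245,268),(278,400),.0145)):
  l=edgeline(f,C(*a),C(*b),z,w=3); print(n,'%.2f'%(np.degrees(np.arctan2(*l[1][::-1]))%180),jf(l[0]),l[2].round(4),l[3])
for n,p,z in(('padA',(243,266),.0145),('padB',(278,400),.0145),('padTopA',(205,265),.0545),('padTopB',(238,402),.0545),('ptr',(150,345),.066)):
  print(n,jf(ray(f,C(*p),z)[0,:2]))
"
```

```text
bedtop 104.34 [ 0.0849 -0.0002] 0.0003 82
bedbot 104.54 [-0.0841  0.0113] 0.0002 83
bedend 14.46 [-0.0003 -0.1092] 0.0003 62
hfront 14.75 [0.0037 0.0657] 0.0006 42
hbot 99.62 [-0.0588  0.0798] 0.0002 15
htop 103.79 [0.0552 0.0804] 0.0003 10Traceback (most recent call last):
  File "<string>", line 10, in <module>
    l=edgeline(f,C(*a),C(*b),z,w=3); print(n,'%.2f'%(np.degrees(np.arctan2(*l[1][::-1]))%180),jf(l[0]),l[2].round(4),l[3])
  File "h.py", line 24, in edgeline
    W=ray(f,pts,z)[:,:2].astype(np.float32)
      ~~~^^^^^^^^^
  File "h.py", line 6, in ray
    d=np.c_[uv,np.ones(len(uv))]@np.linalg.inv(K).T@R; c=-R.T@t
      ~~~~~~~~~~~~~~~~~~~~~~~~~~^~~~~~~~~~~~~~~~~~~
ValueError: matmul: Input operand 1 has a mismatch in its core dimension 0, with gufunc signature (n?,k),(k,m?)->(n?,m?) (size 3 is different from 1)
```

View pics/js.png

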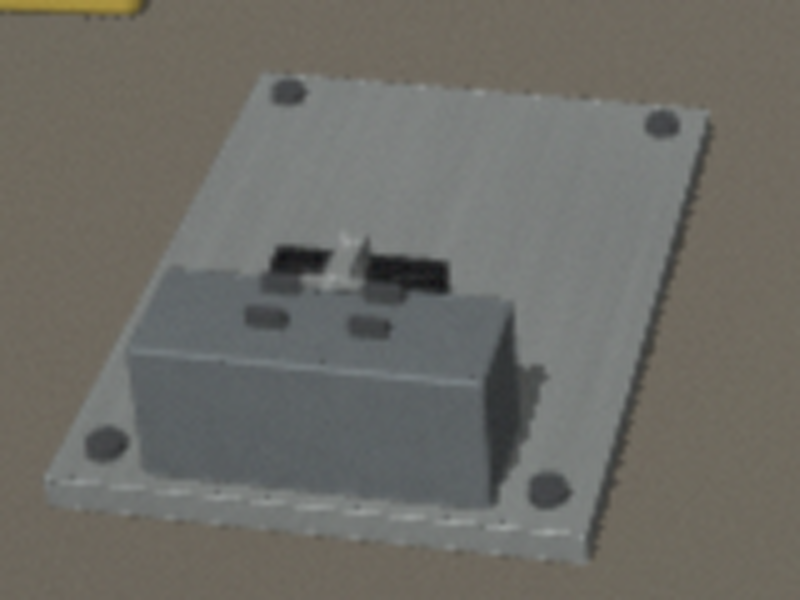

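The jig frame agrees: bed edges at ±84.5 mm, front end at −109 mm, housing front at +65.7 mm. Lifting.

Request:
step_arm(rows=[[[0,0,-0.003],0,0.04],[[0,0,-0.008],0,0.04],[[0,0,-0.016],0,0.04],[[0,0,-0.026],0,0.04],[[0,0,-0.037],0,0.04],[[0,0,-0.048],0,0.04],[[0,0,-0.056],0,0.04],[[0,0,-0.06],0,0.04]])

```text
clock: 9.95
ee_pos: [0.5716, -0.1474, 0.0528]
tool_rot: [3.141, -0.0, 1.093]
ft_force: [-0.2, -0.7, -2.6]
grip_width: 0.0502
```

```bash
python3 -c "
from h import *
go(.5372,.1536,.052,104.44)
f=grab('side');crop(f,230,150,160,120,5,'s10.png')
"
```

```text
t 9.95 ee [ 0.5716 -0.1474  0.0528] yaw 62.62 rot [ 3.1408 -0.      1.0929] F [-0.23 -0.66 -2.57] w 0.0502
shift [ 0.2514 -0.1689  0.0007] turn -41.82
```

View pics/s10.png

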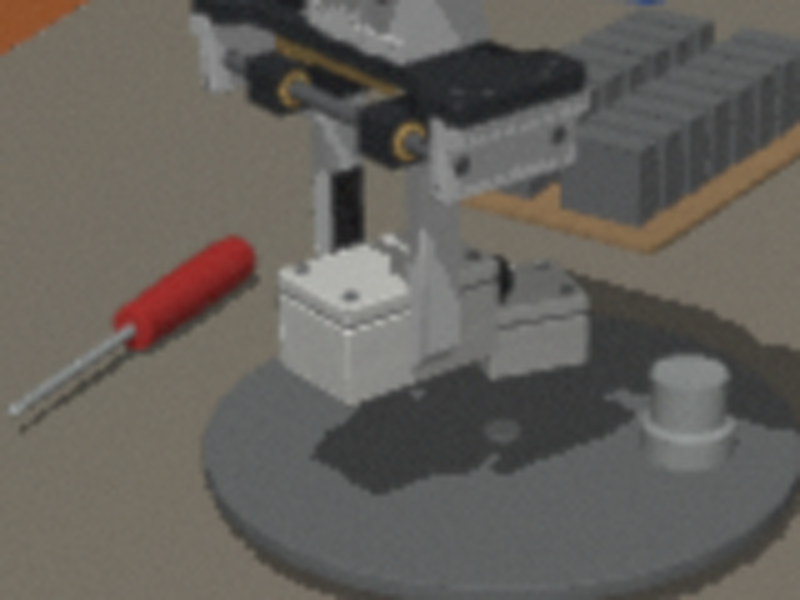

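The box is lifted clear, with Fz about −2.6 N matching 0.25 kg. Carrying it to just ahead of the pad.

Request:
step_arm(rows=[[[0.01,-0.007,0],-1.7,0.04],[[0.035,-0.024,0],-6,0.04],[[0.073,-0.049,0],-12,0.04],[[0.113,-0.076,0],-19,0.04],[[0.156,-0.105,0],-26,0.04],[[0.196,-0.132,0],-33,0.04],[[0.231,-0.155,0],-38.5,0.04],[[0.251,-0.169,0],-41.8,0.04]])

```text
clock: 11.0
ee_pos: [0.5351, 0.1559, 0.0514]
tool_rot: [-3.14, -0.001, 1.828]
ft_force: [0.3, 0.0, -1.8]
grip_width: 0.0499
```

Request:
step_arm(rows=[[[0,0,0],0,0.04],[[0,0,0.004],0,0.04],[[0,0,0.012],0,0.04],[[0,0,0.022],0,0.04],[[0,0,0.032],0,0.04],[[0,0,0.042],0,0.04],[[0,0,0.048],0,0.04],[[0,0,0.05],0,0.04]])

```text
clock: 12.0
ee_pos: [0.5364, 0.1534, 0.0015]
tool_rot: [-3.141, -0.0, 1.822]
ft_force: [-1.0, 1.5, -1.4]
grip_width: 0.0501
```

```bash
python3 -c "
from h import *
go(.5372,.1536,-.0179,104.44)
f=grab('side');crop(f,170,240,200,150,4,'s11.png')
f=grab('top');crop(f,100,170,200,150,4,'t11.png')
go(.5372,.1536,-.0179,104.44)
"
```

```text
t 12.00 ee [0.5364 0.1534 0.0015] yaw 104.42 rot [-3.1409e+00 -1.0000e-04  1.8224e+00] F [-0.97  1.5  -1.45] w 0.0501
shift [0.     0.0009 0.0194] turn -0.02
t 12.10 ee [0.5367 0.1534 0.002 ] yaw 104.42 rot [-3.1415 -0.      1.8225] F [ 1.03  0.25 -2.1 ] w 0.0500
shift [0.0001 0.0005 0.0199] turn -0.02
```

View pics/s11.png

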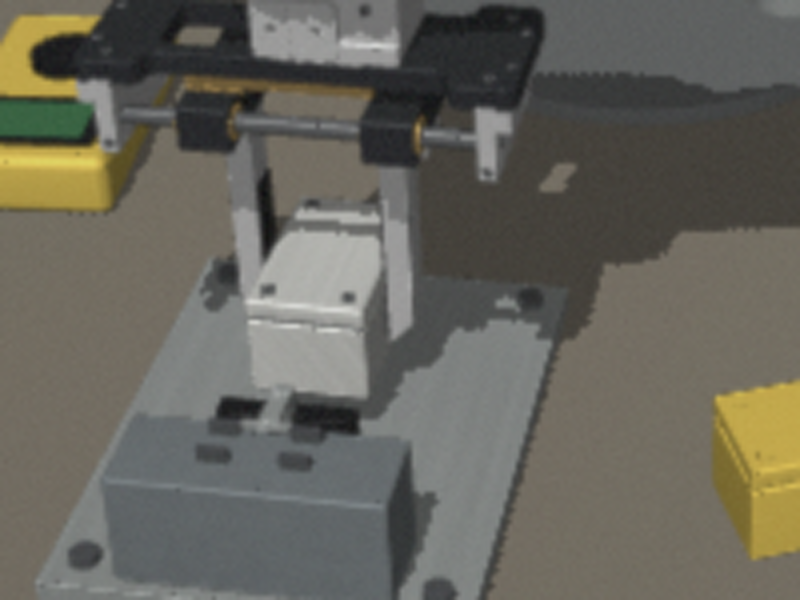

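View pics/t11.png

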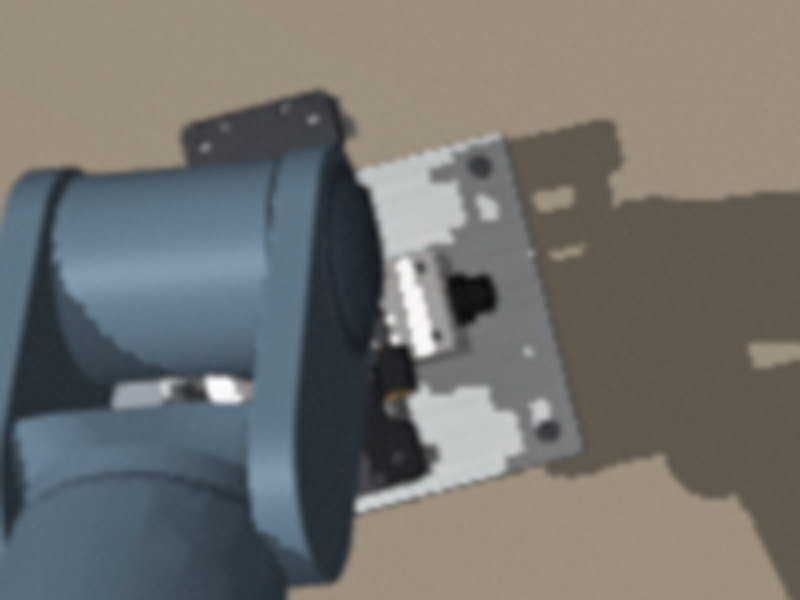

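```bash
python3 -c "
from h import *
s=grab('side');t=grab('top');st=r.state()
y=np.radians(104.42);u=np.array([np.cos(y),np.sin(y),0]);v=np.array([-u[1],u[0],0]);c=np.array([*st['ee_pos'][:2],0])
for zb in(.028,.032):
 for n,a,b,z in(('flatTop+',.04,.025,.045),('flatTop-',.04,-.025,.045),('flatBot+',.04,.025,0),('flatBot-',.04,-.025,0),('glTop+',-.04,.025,.045),('glTop-',-.04,-.025,.045)):
  P=c+a*u+b*v+[0,0,z+zb]; print(zb,n,'side',((proj(s,P)-[170,240])*4).round(0),'top',((proj(t,P)-[100,170])*4).round(0))
J=np.array([.5297,.1827,0]);e=np.array([-.2494,.9684,0]);x=np.array([.9684,.2494,0])
for n,a in(('padtop+',.028),('padtop-',-.028)): P=J+.041*e+a*x+[0,0,.0545]; print(n,((proj(s,P)-[170,240])*4).round(0),((proj(t,P)-[100,170])*4).round(0))
crop(s,220,280,100,75,8,'s12.png');crop(t,185,220,60,50,12,'t12.png')
"
```

```text
0.028 flatTop+ side [[362. 318.]] top [[291. 393.]]
0.028 flatTop- side [[242. 308.]] top [[267. 293.]]
0.028 flatBot+ side [[368. 407.]] top [[316. 396.]]
0.028 flatBot- side [[251. 397.]] top [[293. 300.]]
0.028 glTop+ side [[407. 209.]] top [[453. 350.]]
0.028 glTop- side [[295. 200.]] top [[427. 250.]]
0.032 flatTop+ side [[361. 310.]] top [[289. 393.]]
0.032 flatTop- side [[241. 300.]] top [[264. 292.]]
0.032 flatBot+ side [[367. 400.]] top [[314. 396.]]
0.032 flatBot- side [[250. 389.]] top [[290. 300.]]
0.032 glTop+ side [[407. 201.]] top [[451. 349.]]
0.032 glTop- side [[295. 192.]] top [[426. 249.]]
padtop+ [[215. 391.]] [[214. 306.]]
padtop- [[352. 404.]] [[241. 416.]]
```

View pics/s12.png

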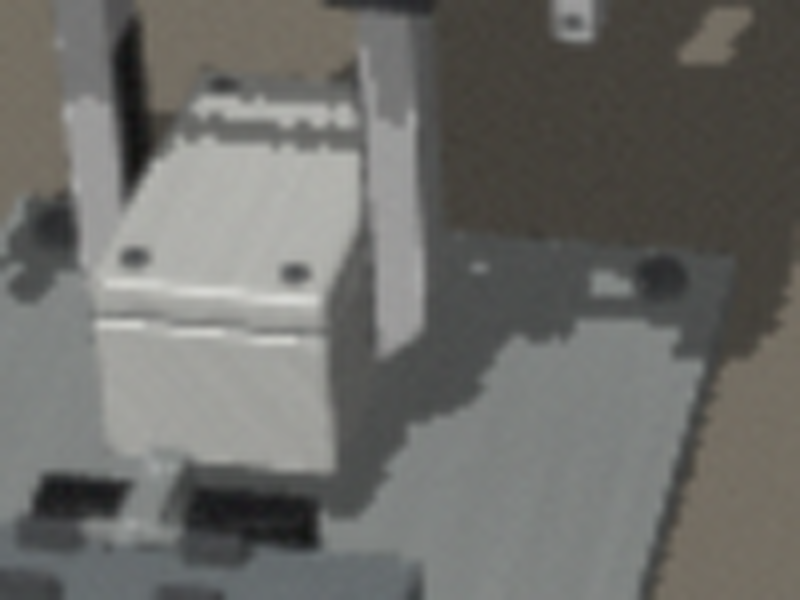

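View pics/t12.png

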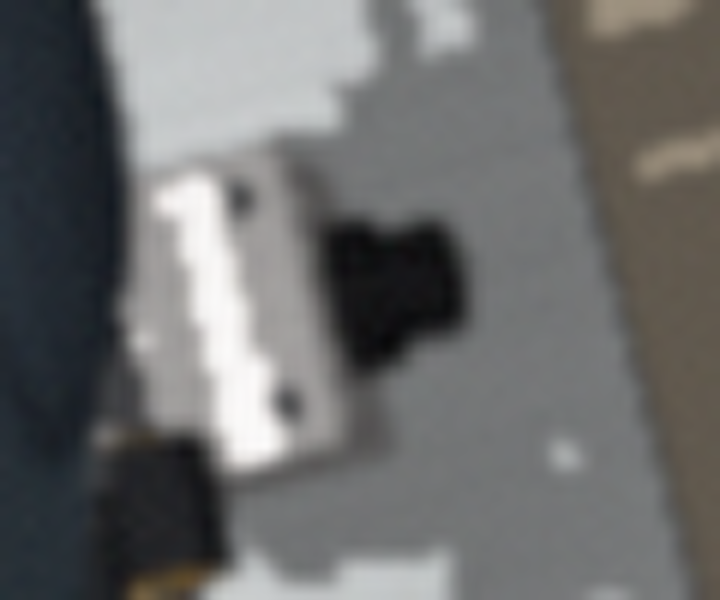

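The projected box corners match the picture within 1–2 px, and the pad shows the same small shift, so box and pad are in line. Lowering to the bed.

Request:
step_arm(rows=[[[0,0.0005,0.003],0,0.04],[[0,0.0005,0.007],0,0.04],[[0,0.0005,0.011],0,0.04],[[0,0.0005,0.014],0,0.04],[[0,0.0005,0.0165],0,0.04],[[0,0.0005,0.018],0,0.04],[[0,0.0005,0.0185],0,0.04],[[0,0.0005,0.0185],0,0.04]])

```text
clock: 13.2
ee_pos: [0.5372, 0.1535, -0.0164]
tool_rot: [3.142, 0.0, 1.822]
ft_force: [0.0, 0.1, -2.0]
grip_width: 0.0499
```

```bash
python3 -c "
from h import *
go(.5372,.1536,-.0179,104.44)
s=grab('side');crop(s,220,280,100,75,8,'s13.png')
for i in range(3):
  go(.5372,.1536,-.0179,104.44);grab('top') if i<2 else 0
"
```

```text
t 13.20 ee [ 0.5372  0.1535 -0.0164] yaw 104.42 rot [3.1415 0.     1.8224] F [ 0.04  0.09 -2.  ] w 0.0499
shift [0.0001 0.     0.0015] turn -0.02
t 13.25 ee [ 0.5373  0.1535 -0.0163] yaw 104.42 rot [3.1414 0.     1.8224] F [-0.95  0.07 -2.89] w 0.0496
shift [ 0.0001 -0.      0.0016] turn -0.02
t 13.30 ee [ 0.5373  0.1535 -0.0163] yaw 104.42 rot [3.1413 0.     1.8224] F [ 0.16 -0.27 -1.79] w 0.0499
shift [ 0.0001 -0.0001  0.0016] turn -0.02
t 13.35 ee [ 0.5372  0.1535 -0.0163] yaw 104.42 rot [3.1414 0.     1.8224] F [-1.18 -0.09 -1.33] w 0.0499
shift [ 0.0001 -0.      0.0016] turn -0.02
```

View pics/s13.png

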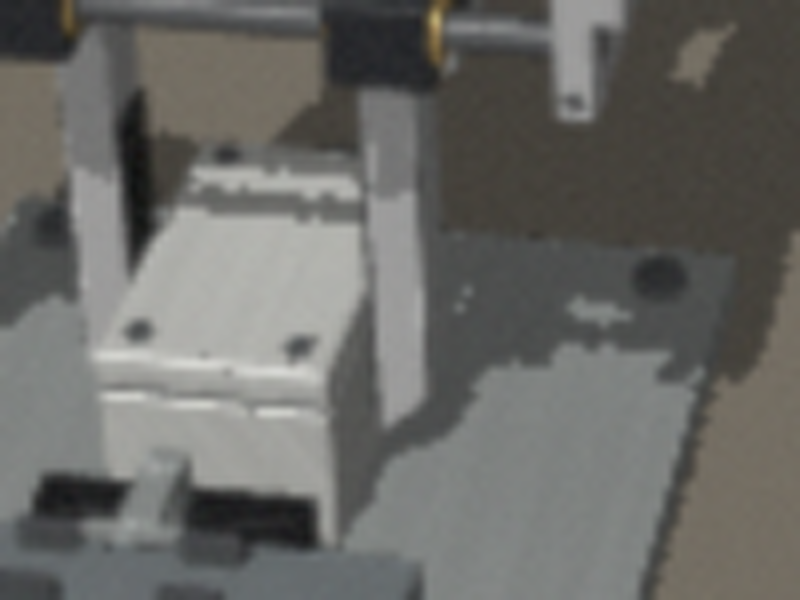

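The box hovers slightly over the bed. Taken along the jig's axis, its centre at column 216 runs to about 175, against the pad's 178, so it is in line. Last bit down, slowly.

Request:
step_arm(rows=[[[0,0,0.0003],0,0.04],[[0,0,0.0006],0,0.04],[[0,0,0.0009],0,0.04],[[0,0,0.0012],0,0.04],[[0,0,0.0014],0,0.04],[[0,0,0.0016],0,0.04],[[0,0,0.0016],0,0.04],[[0,0,0.0016],0,0.04]])

```text
clock: 14.35
ee_pos: [0.5372, 0.1535, -0.0179]
tool_rot: [-3.142, 0.0, 1.822]
ft_force: [-0.8, 0.4, 0.8]
grip_width: 0.0497
```

Request:
step_arm(rows=[[[0,0,0.0002],0,0.04],[[0,0,0.0004],0,0.04],[[0,0,0.0004],0,0.04],[[0,0,0.0004],0,0.04],[[0,0,0.0004],0,0.04],[[0,0,0.0004],0,0.04],[[0,0,0.0004],0,0.04],[[0,0,0.0004],0,0.04]])

```text
clock: 15.35
ee_pos: [0.5372, 0.1535, -0.0179]
tool_rot: [-3.141, 0.0, 1.822]
ft_force: [-3.7, -0.9, 4.3]
grip_width: 0.0501
```

Contact with the bed: Fz rose from −2.4 to +4. I ease off 0.2 mm and slide towards the pad. First touch is expected after about 31 mm.

Request:
step_arm(rows=[[[0.001,0,-0.0002],0,0.04],[[0.004,0,-0.0002],0,0.04],[[0.008,0,-0.0002],0,0.04],[[0.013,0,-0.0002],0,0.04],[[0.018,0,-0.0002],0,0.04],[[0.022,0,-0.0002],0,0.04],[[0.025,0,-0.0002],0,0.04],[[0.026,0,-0.0002],0,0.04]])

```text
clock: 16.35
ee_pos: [0.5311, 0.1787, -0.0179]
tool_rot: [3.141, 0.0, 1.823]
ft_force: [0.8, -4.8, 5.3]
grip_width: 0.0499
```

```bash
python3 -c "
from h import *
go(.5195,.2224,-.0179,104.44)
s=grab('side');crop(s,200,280,100,75,8,'s14.png')
go(.5195,.2224,-.0179,104.44)
"
```

```text
t 16.35 ee [ 0.5311  0.1787 -0.0179] yaw 104.44 rot [3.1409e+00 4.0000e-04 1.8228e+00] F [ 0.81 -4.77  5.25] w 0.0499
shift [ 0.0452 -0.0003 -0.    ] turn -0.00
t 16.40 ee [ 0.531   0.1788 -0.0179] yaw 104.43 rot [3.1409e+00 3.0000e-04 1.8226e+00] F [ 0.36 -3.51  5.83] w 0.0502
shift [ 0.0451 -0.0003 -0.    ] turn -0.01
```

View pics/s14.png

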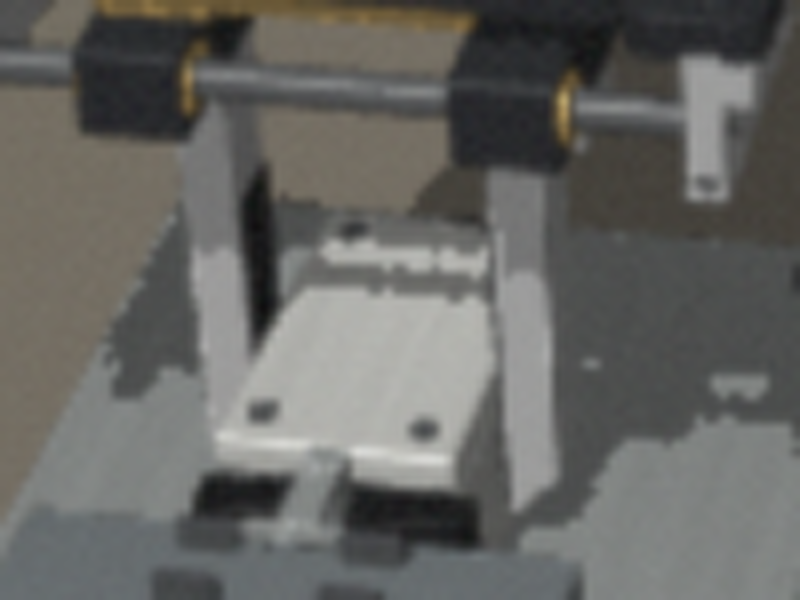

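The box top spans columns 218–455 and the pad 197–478, both centred on 337, so they are in line. I advance with less downward force and watch for touch.

Request:
step_arm(rows=[[[0,0,-0.0003],0,0.04],[[0.001,0,-0.0004],0,0.04],[[0.002,0,-0.0004],0,0.04],[[0.004,0,-0.0004],0,0.04],[[0.006,0,-0.0004],0,0.04],[[0.007,0,-0.0004],0,0.04],[[0.008,0,-0.0004],0,0.04],[[0.008,0,-0.0004],0,0.04]], grip_force=45)

```text
clock: 17.4
ee_pos: [0.5288, 0.1857, -0.0179]
tool_rot: [-3.141, 0.001, 1.823]
ft_force: [1.7, -6.9, 2.6]
grip_width: 0.0497
```

```bash
python3 -c "
from h import *
go(.5195,.2224,-.0179,104.44)
s=grab('side');crop(s,200,280,100,75,8,'s15.png')
go(.5195,.2224,-.0179,104.44)
"
```

```text
t 17.40 ee [ 0.5288  0.1857 -0.0179] yaw 104.46 rot [-3.1413e+00  1.5000e-03  1.8232e+00] F [ 1.75 -6.87  2.62] w 0.0497
shift [ 0.0379  0.0002 -0.0001] turn 0.02
t 17.45 ee [ 0.5288  0.1857 -0.0179] yaw 104.46 rot [-3.1413e+00  1.4000e-03  1.8232e+00] F [ 1.89 -6.7   4.12] w 0.0494
shift [ 0.0378  0.0002 -0.0001] turn 0.02
```

View pics/s15.png

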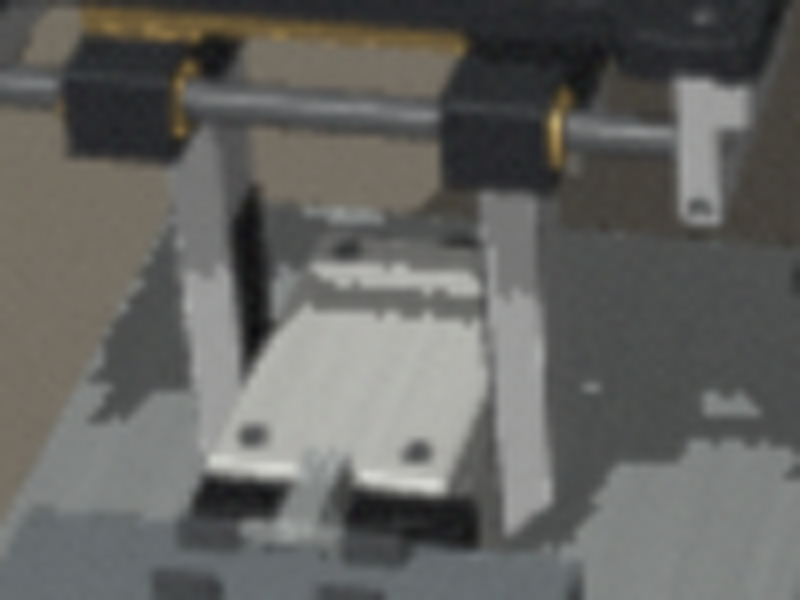

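Request:
step_arm(rows=[[[0.001,0,0],0,0.04],[[0.002,0,0],0,0.04],[[0.003,0,-0.0001],0,0.04],[[0.004,0,-0.0001],0,0.04],[[0.005,0,-0.0001],0,0.04],[[0.006,0,-0.0001],0,0.04],[[0.006,0,-0.0001],0,0.04],[[0.006,0,-0.0001],0,0.04]])

```text
clock: 18.45
ee_pos: [0.5275, 0.1909, -0.0179]
tool_rot: [-3.141, 0.003, 1.823]
ft_force: [2.9, -9.6, 2.6]
grip_width: 0.0497
```

```bash
python3 -c "
from h import *
go(.5195,.2224,-.0179,104.44)
s=grab('side');crop(s,200,280,100,75,8,'s16.png')
go(.5195,.2224,-.0179,104.44)
"
```

```text
t 18.45 ee [ 0.5275  0.1909 -0.0179] yaw 104.48 rot [-3.1413e+00  2.5000e-03  1.8235e+00] F [ 2.92 -9.58  2.56] w 0.0497
shift [ 0.0325  0.0002 -0.    ] turn 0.04
t 18.50 ee [ 0.5274  0.1909 -0.0179] yaw 104.48 rot [-3.1412e+00  2.5000e-03  1.8235e+00] F [ 1.74 -9.19  1.85] w 0.0497
shift [ 0.0325  0.0002 -0.0001] turn 0.04
```

View pics/s16.png

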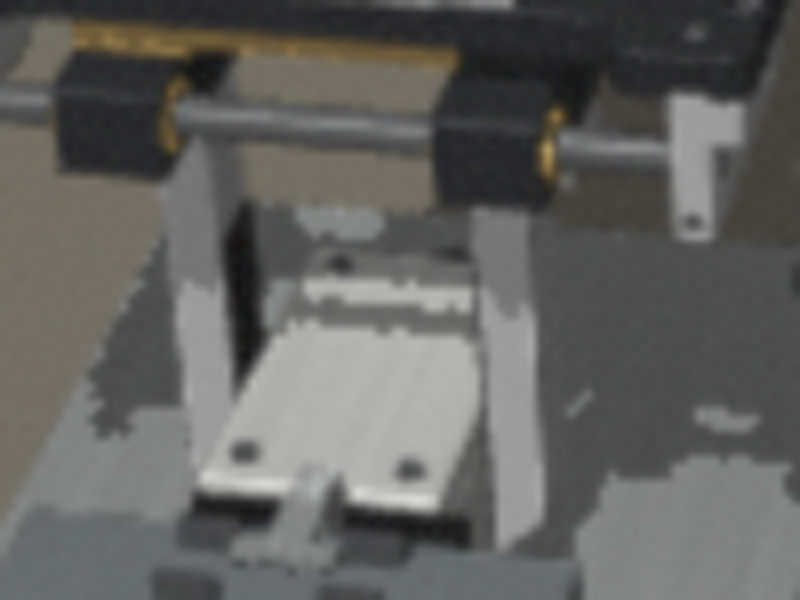

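The pointer bar has moved from row 535 (level with the first ribs) to row 552, about 5 mm of travel. About 5 mm more brings it midway.

Request:
step_arm(rows=[[[0.001,0,0],0,0.04],[[0.002,0,0],0,0.04],[[0.003,0,0],0,0.04],[[0.004,0,0],0,0.04],[[0.005,0,0],0,0.04],[[0.0053,0,0],0,0.04],[[0.0053,0,0],0,0.04],[[0.0053,0,0],0,0.04]])

```text
clock: 19.5
ee_pos: [0.5263, 0.1953, -0.0178]
tool_rot: [-3.141, 0.004, 1.824]
ft_force: [2.8, -12.0, 2.8]
grip_width: 0.0495
```

```bash
python3 -c "
from h import *
go(.5195,.2224,-.0179,104.44)
s=grab('side');crop(s,200,300,100,75,8,'s17.png')
t=grab('top');crop(t,100,170,200,150,4,'t17.png')
go(.5195,.2224,-.0179,104.44)
"
```

```text
t 19.50 ee [ 0.5263  0.1953 -0.0178] yaw 104.51 rot [-3.1412  0.0038  1.824 ] F [  2.76 -12.04   2.81] w 0.0495
shift [ 0.0279  0.0002 -0.    ] turn 0.07
t 19.60 ee [ 0.5263  0.1953 -0.0178] yaw 104.50 rot [-3.1412  0.0037  1.824 ] F [  3.35 -11.18   1.89] w 0.0498
shift [ 0.0279  0.0002 -0.    ] turn 0.06
```

View pics/s17.png

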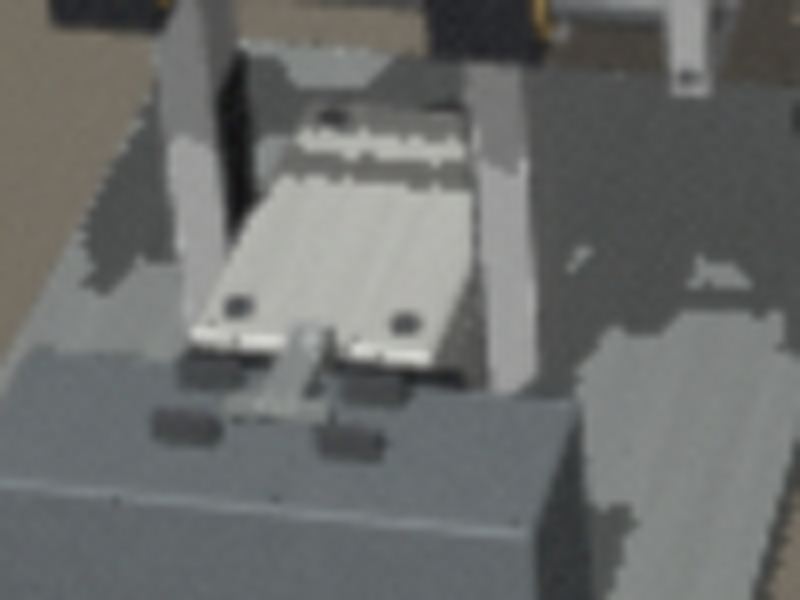

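View pics/t17.png

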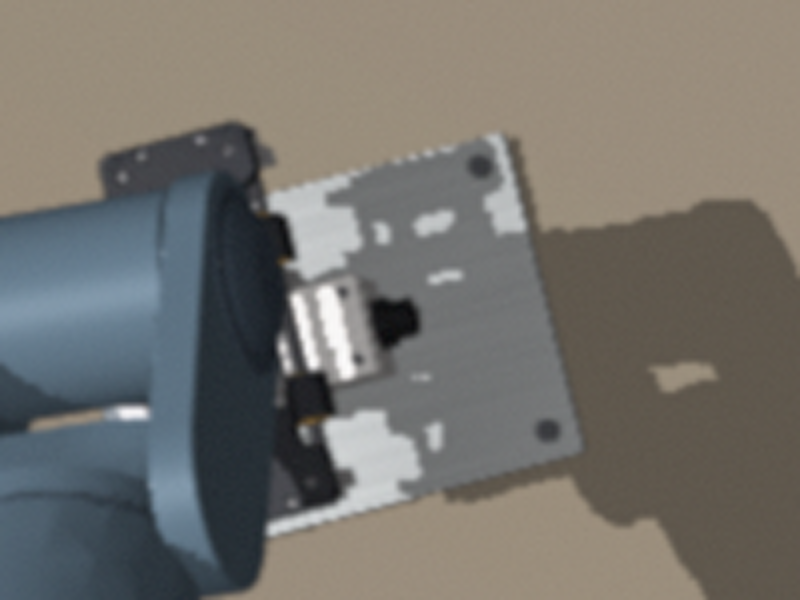

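The pointer bar sits at row ~408, between the rib pairs at ~381 and ~435, so it is midway. The push is about 11.5 N including bed friction. Holding steady.

Request:
step_arm(rows=[[[0,0,0],0,0.04],[[0,0,0],0,0.04],[[0,0,0],0,0.04],[[0,0,0],0,0.04],[[0,0,0],0,0.04],[[0,0,0],0,0.04],[[0,0,0],0,0.04],[[0,0,0],0,0.04]])

```text
clock: 20.6
ee_pos: [0.5264, 0.1953, -0.0178]
tool_rot: [-3.141, 0.004, 1.824]
ft_force: [3.2, -10.4, 3.6]
grip_width: 0.0498
```

Request:
step_arm(rows=[[[0,0,0],0,0.04],[[0,0,0],0,0.04],[[0,0,0],0,0.04],[[0,0,0],0,0.04],[[0,0,0],0,0.04],[[0,0,0],0,0.04],[[0,0,0],0,0.04],[[0,0,0],0,0.04]])

```text
clock: 21.6
ee_pos: [0.5263, 0.1953, -0.0179]
tool_rot: [-3.141, 0.004, 1.824]
ft_force: [3.0, -10.6, 3.3]
grip_width: 0.0499
```

Request:
step_arm(rows=[[[0,0,0],0,0.04],[[0,0,0],0,0.04],[[0,0,0],0,0.04],[[0,0,0],0,0.04],[[0,0,0],0,0.04],[[0,0,0],0,0.04],[[0,0,0],0,0.04],[[0,0,0],0,0.04]])

```text
clock: 22.6
ee_pos: [0.5263, 0.1953, -0.0178]
tool_rot: [-3.141, 0.004, 1.824]
ft_force: [2.8, -11.7, 2.4]
grip_width: 0.0499
```

Request:
step_arm(rows=[[[0,0,0],0,0.04],[[0,0,0],0,0.04],[[0,0,0],0,0.04],[[0,0,0],0,0.04],[[0,0,0],0,0.04],[[0,0,0],0,0.04],[[0,0,0],0,0.04],[[0,0,0],0,0.04]])

```text
clock: 23.6
ee_pos: [0.5264, 0.1954, -0.0178]
tool_rot: [-3.141, 0.004, 1.824]
ft_force: [3.4, -12.2, 3.1]
grip_width: 0.0496
```

Request:
step_arm(rows=[[[0,0,0],0,0.04],[[0,0,0],0,0.04],[[0,0,0],0,0.04],[[0,0,0],0,0.04],[[0,0,0],0,0.04],[[0,0,0],0,0.04],[[0,0,0],0,0.04],[[0,0,0],0,0.04]])

```text
clock: 24.6
ee_pos: [0.5263, 0.1953, -0.0178]
tool_rot: [-3.141, 0.004, 1.824]
ft_force: [2.5, -11.2, 2.8]
grip_width: 0.0499
```

```bash
python3 -c "
from h import *
s=grab('side');crop(s,200,300,100,75,8,'s18.png');cv2.imwrite('pics/s18f.png',s['image'][:,:,::-1])
"
```

```text
(no output)
```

View pics/s18.png

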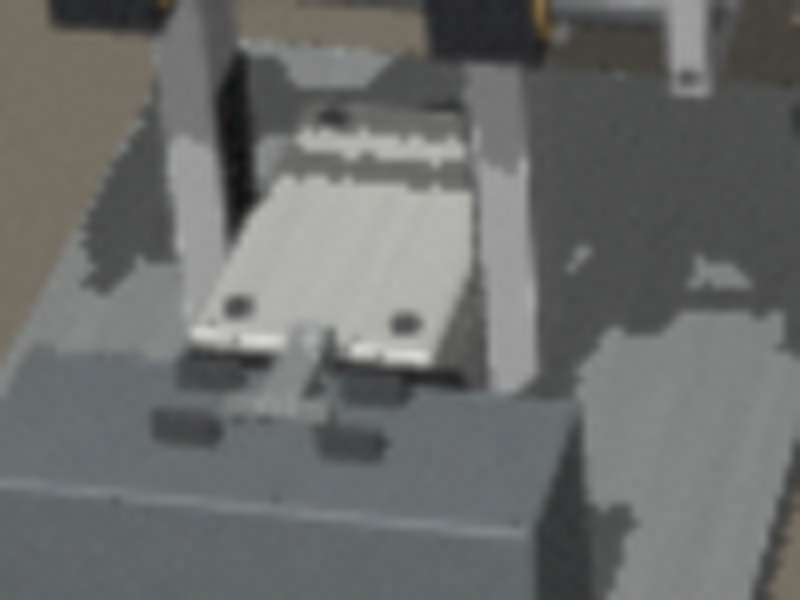

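View pics/s18f.png

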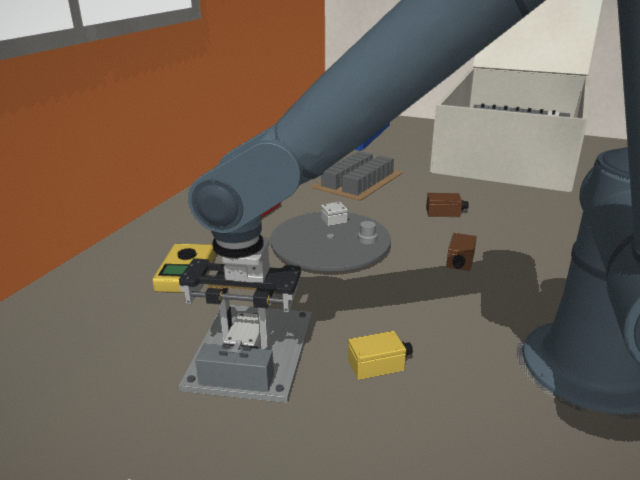

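The pointer bar is unchanged at row 408 between the ribs. The blank box (333,213) and coupling (368,232) still stand on the turntable, and the multimeter lies where it was. Handing in.

```bash
python3 -c "
from rig import r
print(r.finish_job())"
```

```text
the job is handed in; nothing more can be done
None
```

The junction box is off the turntable and standing flat on the jig bed. Its flat end is pressed against the sprung pad, and the job was handed in with the arm still holding it there.

**Final checks:**
- **Pointer:** its bar sits about midway between the two pairs of ribs, which is about 10 mm of travel.
- **Hold:** the tool stayed within 0.1 mm for about 5 s. The sideways push read 11–12.5 N, where the spring should give about 9 N. I put the rest down to friction on the bed and sensor noise.
- **Alignment:** box and pad were centred on each other in the side view just before touching. Yaw was within 0.1° of the jig, and tilt at the end was about 0.2°.
- **Other pieces:** the blank box and coupling still stand on the turntable, and the multimeter has not moved. The arm hid most of the screwdriver in the last picture, but nothing went near it.

**Disagreement:** the TCP height the robot reported was about 37 mm lower than both fingertips appeared in the side camera. I followed the camera and went down in small steps. Contact with the bed came at the height I had predicted from the grasp on the turntable.

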